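Clamp a tea tin in the labelling fixture

TASK

Push the cream tin with the red rim along its guide, without lifting it, until it is fully home against the blue stop, and only then flip the red-knobbed clamp lever across past centre so that it snaps over and its rubber pad presses on the tin's lid. Nothing needs to be grasped: push with the fingertips, leave every other thing standing where it is, and finish with the hand clear.

Things in the scene. Friction and masses are not known exactly. Their poses are not given: they have to be found in the camera images.
- nest: Fixed labelling fixture: aluminium plate 250 x 235 mm, 12 mm thick, on the table. Origin at table level, midway between the rails; x is the direction the tin is pushed, y left of that, z up. Two grey guide rails along x, 81 mm apart inside, 8 mm thick, from x = -110 to +90 mm, tops 32 mm above the table.
- stop (a point): Middle of the near face of the blue stop wall across the guide's far end, at x = 90, y = 0, z = 34.5 mm in the fixture's frame; its top is 57 mm above the table.
- axle (a point): Centre of the clamp lever's axle, at x = 65, y = 62, z = 117 mm in the fixture's frame; the axle is parallel to the fixture's x. Two dark steel cheeks carry it beside the left (+y) rail: x = 49 to 81, y = 48 to 76 mm, tops 130 mm above the table.
- tin: Loose closed cream tin, red rim, gold lid, lavender band, 110 (along x) x 75 x 85 mm high, 0.2 to 0.45 kg. Origin: centre of its underside. Stands in the guide on the plate (3 mm play each side), lid 97 mm above the table, far face 40 to 75 mm short of the stop; home, its origin is at x = 35 mm in the fixture's frame. Slides with a few newtons.
- clamp (a joint): Lever angle (rad). 0: open, handle leaning outward (fixture +y) 0.6 rad from upright, pad raised. Grows as the handle swings to the fixture's -y, over the tin. Centre is 0.6 (upright): before it a spring returns the lever to 0, past it the lever snaps on until the pad rests on the lid at about 1.2 (1.32 is the end of travel with no tin). Takes about 5 N at the knob.
- clamp_knob (a point): Centre of the red ball knob, 24 mm across, on the end of the 10 mm thick steel lever handle, 78 mm from the axle. Open: at y = 106, z = 181 mm in the fixture's frame; upright: y = 62, z = 195 mm; clamped: y = 18, z = 181 mm.
- clamp_pad: The lever's black rubber pad, a ball 14 mm across; origin at its centre. Raised beside and above the tin when open (about z = 154 mm), resting on the lid about 20 mm left of the tin's centre line when clamped.
- round_tin: Bystander: small round gold tin, 42 mm across, 62 mm high, standing on the fixture's plate to the right (-y) of the guide. Origin at the centre of its underside.
- rose_tin: Bystander: pink tin 90 x 140 x 70 mm high, left of the fixture. Origin at the centre of its underside.
- lavender_tin: Bystander: lavender-blue tin 80 x 80 x 110 mm high, right of the fixture. Origin at the centre of its underside.
- jar: Bystander: amber glass jar with wooden cap, 72 mm across, 100 mm high, left. Origin at the centre of its underside.
- label_roll: Bystander: roll of blank labels lying flat, 90 mm across, 35 mm high, right. Origin at the centre of its underside.
- scoop: Bystander: spoon, 170 mm long, lying on the table on the right. Origin under its middle.

How it is judged:
By the outcome, as a careful person would: the job done as asked, in the order asked, and still so for the second after the job is handed in, with the robot touching nothing.
It also fails if it takes over 42 s, if anything falls off the work surface, if the arm or the gripper's body presses on something with over 40 N, if the wrist force passes 120 N, or if a joint passes its speed limit or range.

ROBOT

A 6-joint arm with a two-finger parallel gripper is mounted at the origin on the work surface. World frame = base frame: x ahead of the robot, y to its left, z up, the work surface at z = 0. Lengths are in m, angles in rad, forces in N, time in s.
With the tool pointing down it reaches from about 0.3 to 0.775 m from the base axis. Payload 14.6 kg.
Tool frame: the origin (TCP) lies where the fingers leave the gripper's body, on its centre line; the fingertips stand 97 mm ahead of it and the grasp point (between the pads) lies 78 mm ahead of it (ctrl.finger_overhang is the distance from the TCP to the fingertips, in m); z points along the fingers, y is the direction in which the jaws open and shut (so a half turn about z gives the same grasp; the last joint's range is limited). The gripper opens to 94 mm and grips with 3 to 60 N. Pads are 16 mm wide; open, the fingers measure 119 mm over their backs; the gripper's body (75 mm by 177 mm) begins 78 mm behind the grasp point.
Start: joints at [1.227, 0.3, 1.521, -0, 1.321, -0.067], TCP at [0.15, 0.529, 0.303] pointing down, gripper open.
Joint ranges: [-3.03, 3.03], [-0.79, 2.21], [0.23, 2.52], [-1.04, 4.18], [0, 3.07], [-2.55, 2.55]. Speed limits (rad/s): [2.22, 2.22, 2.57, 3.14, 3.14, 3.14].

INTERFACE

Orientations are given as [roll, pitch, yaw] about the fixed x, y, z axes, in that order (R = Rz(yaw) Ry(pitch) Rx(roll)).
In Python, from station import ctrl, imaging, hand_in gives the robot as it stands.
- The arm moves only by the shell command python3 -m pendant 'ROWS' [FORCE]. ROWS is JSON, a list of rows, each a list of 7 numbers: the shift along the tool's x, y, z normalised to -1 to 1, where 1 is 120 mm, then the turn, a rotation vector about the tool's x, y, z normalised to -1 to 1, where 1 is 30 degrees, then the closure, from -1 (fully open) to 1 (shut). A call has 1 to 10 rows; each row shifts and turns the commanded pose from where the row before left it, along the tool's axes as they then stand; what a row does not reach is not made up. A row lasts 1/12 s, in which the tool goes at most 41.7 mm and 7.16 degrees, less where a joint would pass 70% of its speed; a pose out of reach is approached as far as the arm can. A call with a number of a shift or a turn outside -1 to 1 is refused whole. A call with a gripper value outside its range is refused whole. The fingers move at their own pace and stop on an object; FORCE is the grip in N (left out, the last holds). Time passes only in rows, so rows that do not move let the fingers close. It gives the time, the measured TCP pose, the force and the opening at its end, in the units of the state.
- ctrl.get_obs(): the state, without advancing time (a new reading comes with each control period).
- imaging.camera(name): name is "scene" or "top" or "wrist"; returns a dict with "image" (384x512x3 uint8, red, green, blue), "mtx" (3x3 intrinsics, pixels), "k1" (the pictures are not rectified: a ray, as slopes to the right and down, at radius r is drawn at 1 + k1 r^2 times it, then the intrinsics apply), "rvec" (rotation vector, rad) and "tvec" (3), from world to camera coordinates, as OpenCV has them. Camera axes: x right, y down, z forward; pixel columns grow to the right and rows downward; lengths in m; the calibration is good to about 2 mm. A picture is of the moment at which its call begins. There is no depth.
- hand_in(): hands the job in, once; it reports no verdict.
The state is a dict: "time_s": time; "qpos": joint angles; "joint_vel": joint speeds; "tau": joint torques, N m; "ee_pos": TCP position; "eef_rot": TCP orientation; "force": force on the tool from outside, world axes, zero at the start; "moment": the same for the moment, N m; "grip_width": finger opening in m.
Only numpy, scipy, OpenCV 4.12 (cv2) and the standard library are available. Lean on these libraries where they do the work, as an engineer would, in place of code of your own. Each camera call takes 0.05 s, during which the arm holds its last target.

## Working session

There is one attempt and no reset: what is moved stays moved. The work goes in short steps, Python scripts to look and compute and a shell command to move; the robot and the scene stay as the last step left them, time stands still between calls to the robot, and variables do not carry over. Pictures are saved under pics/ and viewed, and the job is handed in when it is done.

```bash
ls; mkdir -p pics
python3 - <<'E'
from station import ctrl, imaging
import cv2
for n in ["scene","top"]:
    c=imaging.camera(n); cv2.imwrite(f"pics/{n}0.png",c["image"][:,:,::-1]); print(n,c["mtx"],c["k1"],c["rvec"],c["tvec"])
print(ctrl.get_obs(), ctrl.finger_overhang)
E
```

```text
pics
scene [[465.21657587   0.         257.08255155]
 [  0.         465.21657587 182.7156079 ]
 [  0.           0.           1.        ]] 0.0459470735375381 [ 1.35304793  2.24440469 -0.89098278] [ 0.23400544 -0.25729652  1.91430384]
top [[347.93351253   0.         254.71343806]
 [  0.         347.93351253 194.78244061]
 [  0.           0.           1.        ]] -0.029713001995584347 [ 2.16093697 -2.18108096  0.11308056] [0.01186586 0.50202096 1.26515407]
{'time_s': 0.1, 'qpos': array([ 1.22743352e+00,  3.00432288e-01,  1.52152060e+00,  6.97956432e-06,
        1.32074118e+00, -6.66144920e-02]), 'joint_vel': array([-0.00144337,  0.0003432 , -0.00390206, -0.00181213, -0.00119008,
        0.00095098]), 'tau': array([ 2.17876482e-04, -5.32649946e+01, -3.53277898e+01,  7.08684535e-02,
        2.35891604e-02, -3.04043715e-05]), 'ee_pos': array([0.1502377 , 0.52893591, 0.30213316]), 'eef_rot': array([-3.14049413e+00, -8.00615314e-05,  2.86484257e+00]), 'force': array([ 0.07699614, -0.32566913,  0.21098514]), 'moment': array([ 0.00264236,  0.02729594, -0.00740414]), 'grip_width': 0.09360344775677633} 0.0972
```

View pics/scene0.png

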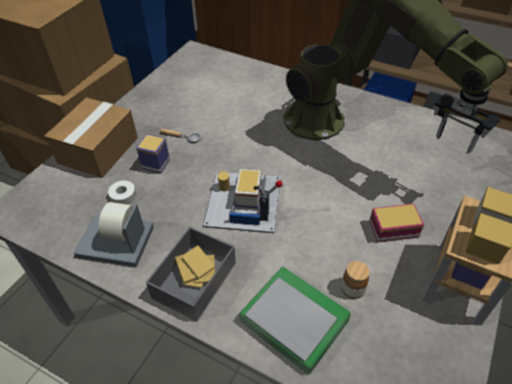

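View pics/top0.png

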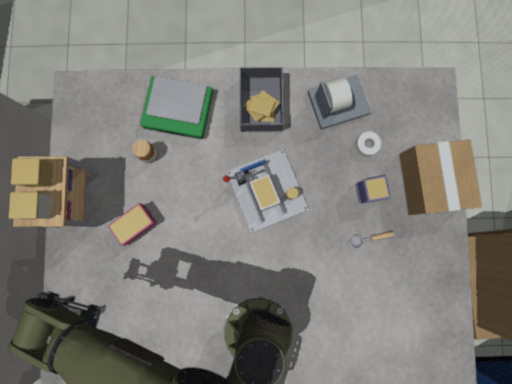

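```bash
cat > h.py <<'E'
import numpy as np, cv2
def dist(c): return np.array([c["k1"],0,0,0,0.])
def ray(c,uv):
    n=cv2.undistortPoints(np.array([[uv]],float),c["mtx"],dist(c))[0,0]
    R=cv2.Rodrigues(np.array(c["rvec"],float))[0]; t=np.array(c["tvec"],float).ravel()
    return -R.T@t, R.T@np.array([n[0],n[1],1])
def plane(c,uv,z):
    o,d=ray(c,uv); return o+d*(z-o[2])/d[2]
def proj(c,P):
    return cv2.projectPoints(np.array(P,float).reshape(-1,3),np.array(c["rvec"],float),np.array(c["tvec"],float),c["mtx"],dist(c))[0][:,0]
E
python3 - <<'E'
from station import imaging
import cv2
c=imaging.camera("top")["image"][:,:,::-1]; cv2.imwrite("pics/topc.png",cv2.resize(c[140:240,210:320],None,fx=6,fy=6,interpolation=cv2.INTER_CUBIC))
c=imaging.camera("scene")["image"][:,:,::-1]; cv2.imwrite("pics/scc.png",cv2.resize(c[155:240,195:295],None,fx=7,fy=7,interpolation=cv2.INTER_CUBIC))
E
```

```text
(no output)
```

View pics/topc.png

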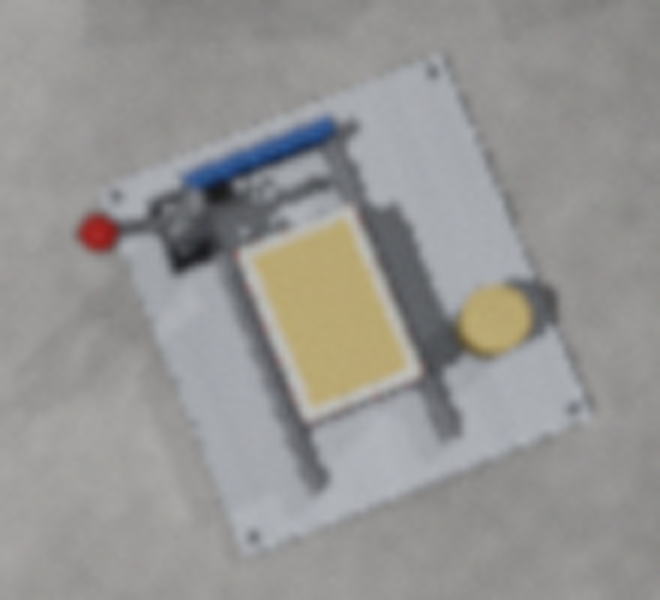

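View pics/scc.png

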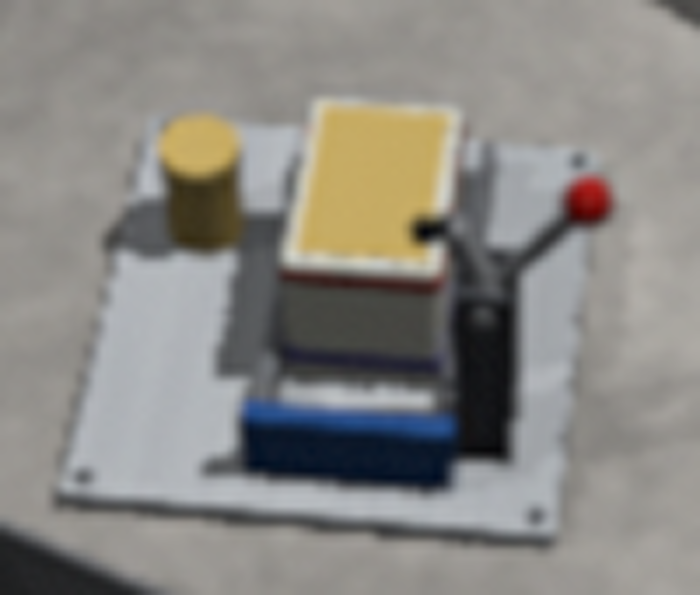

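Run:
```python
from station import imaging
from h import *
T=imaging.camera("top");S=imaging.camera("scene")
print("cams",ray(T,(256,192))[0],ray(S,(256,192))[0])
def mask(c,kind):
    h=cv2.cvtColor(c["image"],cv2.COLOR_RGB2HSV); H,s,v=cv2.split(h)
    if kind=="red": m=((H<8)|(H>172))&(s>150)&(v>90)
    if kind=="blue": m=(H>100)&(H<120)&(s>140)&(v>60)
    if kind=="gold": m=(H>15)&(H<30)&(s>80)&(v>120)
    return m.astype(np.uint8)
def comps(c,kind,box):
    m=mask(c,kind); b=np.zeros_like(m); x0,y0,x1,y1=box; b[y0:y1,x0:x1]=m[y0:y1,x0:x1]
    cs,_=cv2.findContours(b,cv2.RETR_EXTERNAL,cv2.CHAIN_APPROX_NONE)
    return sorted(cs,key=cv2.contourArea)[::-1],b
def cen(c,kind,box):
    cs,b=comps(c,kind,box); l=np.zeros_like(b); cv2.drawContours(l,cs,0,1,-1); ys,xs=np.nonzero(l); return xs.mean(),ys.mean(),len(xs)
TB=(210,140,320,240);SB=(195,155,295,240)
# knob
kt=cen(T,"red",(215,170,235,188)); ks=cen(S,"red",(272,175,290,192)); print(kt,ks)
o1,d1=ray(T,kt[:2]);o2,d2=ray(S,ks[:2])
A=np.stack([d1,-d2],1);s=np.linalg.lstsq(A,o2-o1,rcond=None)[0]
p1=o1+d1*s[0];p2=o2+d2*s[1];print("knob",p1,p2)
def rect(kind,z,box):
    cs,_=comps(T,kind,box); P=np.array([plane(T,p[0].astype(float),z)[:2]*1000 for p in cs[0]],np.float32)
    r=cv2.minAreaRect(P); print(kind,r); print(cv2.boxPoints(r))
rect("gold",.097,(245,165,283,212)); rect("blue",.057,TB)
# plate corners from crop
for uv in [(105,190),(445,55),(590,415),(240,555)]:
    print("plate",plane(T,(210+uv[0]/6-.4,140+uv[1]/6-.4),.012))
for uv in [(60,500),(552,540)]: print("plateS",plane(S,(195+uv[0]/7-.4,155+uv[1]/7-.4),.012))
cs,_=comps(T,"gold",(283,183,302,203)); print("round",plane(T,cv2.minEnclosingCircle(cs[0])[0],.062))
```

```text
cams [0.3720221  0.01179642 1.30929028] [1.42467901 0.50381167 1.22555406]
(np.float64(226.1), np.float64(178.3), 20) (np.float64(278.9047619047619), np.float64(182.9047619047619), 21)
knob [0.54079023 0.10061753 0.18543973] [0.54109155 0.09997292 0.18543403]
gold ((505.4812316894531, -26.935623168945312), (89.61937713623047, 54.86818313598633), 21.707672119140625)
[[453.70224   -18.020885 ]
 [473.99637   -68.997986 ]
 [557.26025   -35.85036  ]
 [536.96606    15.1267395]]
blue ((606.0794677734375, 12.37799072265625), (8.238295555114746, 86.92402648925781), 21.564281463623047)
[[586.2744    51.283943]
 [618.2229   -29.555906]
 [625.8845   -26.527962]
 [593.93604   54.31189 ]]
plate [0.59361409 0.11052796 0.012     ]
plate [ 0.67830417 -0.10495845  0.012     ]
plate [ 0.44912352 -0.19120717  0.012     ]
plate [0.36454116 0.0274312  0.012     ]
plateS [ 0.68276904 -0.10229548  0.012     ]
plateS [0.5965805  0.11261393 0.012     ]
round [ 0.50413453 -0.12608431  0.062     ]
```

```bash
python3 -m pendant '[[0,0,0,0,0,-0.2,1],[0,0,0,0,0,-0.2,1],[0,0,0,0,0,-0.2,1],[0,0,0,0,0,-0.2,1],[0,0,0,0,0,-0.2,1],[0,0,0,0,0,-0.2,1],[0,0,0,0,0,-0.04,1],[0,0,0,0,0,0,1]]' 20
```

```text
time_s: 0.97
ee_pos: [0.1503, 0.529, 0.3026]
eef_rot: [-3.142, -0.0, -2.77]
force: [-0.4, -0.7, 0.9]
grip_width: 0.0442
```

```bash
python3 -m pendant '[[0,-0.25,0,0,0,0,1],[0,-0.25,0,0,0,0,1],[0,-0.25,0,0,0,0,1],[0,-0.25,0,0,0,0,1],[0,-0.25,0,0,0,0,1],[0,-0.25,0,0,0,0,1],[0,-0.25,0,0,0,0,1],[0,-0.25,0,0,0,0,1],[0,-0.25,0,0,0,0,1],[0,-0.25,0,0,0,0,1]]' && python3 -m pendant '[[0,-0.25,0,0,0,0,1],[0,-0.25,0,0,0,0,1],[0,-0.25,0,0,0,0,1],[0,-0.25,0,0,0,0,1],[0,-0.25,0,0,0,0,1],[0,-0.25,0,0,0,0,1],[0,-0.25,0,0,0,0,1],[0,-0.25,0,0,0,0,1],[0,-0.25,0,0,0,0,1],[0,0,0,0,0,0,1]]'
```

```text
time_s: 1.8
ee_pos: [0.2596, 0.2483, 0.3028]
eef_rot: [3.141, 0.001, -2.773]
force: [1.8, 0.4, 0.2]
grip_width: 0.0003
time_s: 2.63
ee_pos: [0.3587, -0.0051, 0.3027]
eef_rot: [-3.141, 0.0, -2.776]
force: [0.5, 0.0, -0.1]
grip_width: 0.0003
```

```bash
cat >> h.py <<'E'
YAW=np.deg2rad(21.4); O=np.array([.5185,-.0221])
def loc(p):
    d=np.array(p[:2])-O; c,s=np.cos(YAW),np.sin(YAW); return np.array([c*d[0]+s*d[1],-s*d[0]+c*d[1]])*1000
E
python3 -c "
from h import *
from station import ctrl
o=ctrl.get_obs();print(o['time_s'],o['ee_pos'],loc(o['ee_pos']),o['grip_width'],o['eef_rot'],o['force'])"
```

```text
2.6333 [ 0.35874105 -0.00513699  0.30271013] [-142.55509122   74.08584573] 0.0002659335310003744 [-3.14084533e+00  6.78061811e-05 -2.77624771e+00] [ 0.53372642  0.02708092 -0.0960622 ]
```

```bash
python3 -m pendant '[[-0.1,-0.2,0,0,0,-0.017,1],[-0.1,-0.2,0,0,0,0,1],[-0.1,-0.2,0,0,0,0,1],[-0.04,-0.02,0,0,0,0,1],[0,0,0.2,0,0,0,1],[0,0,0.2,0,0,0,1],[0,0,0.2,0,0,0,1],[0,0,0.2,0,0,0,1],[0,0,0,0,0,0,1]]'
python3 - <<'E'
from h import *
from station import ctrl,imaging
o=ctrl.get_obs();print(o['time_s'],o['ee_pos'],loc(o['ee_pos']),o['eef_rot'],o['force'])
c=imaging.camera("top")["image"][:,:,::-1]; a=cv2.resize(c[140:240,210:320],None,fx=4,fy=4)
c=imaging.camera("scene")["image"][:,:,::-1]; b=cv2.resize(c[120:240,195:295],None,fx=4,fy=4)[:400]
c=imaging.camera("wrist")["image"][:,:,::-1]; cv2.imwrite("pics/w1.png",c)
cv2.imwrite("pics/s1.png",cv2.resize(np.hstack([a,b[:400]]),(800,381)))
E
```

```text
time_s: 3.38
ee_pos: [0.4215, -0.0549, 0.2033]
eef_rot: [3.138, -0.005, -2.762]
force: [-0.4, -0.2, -0.6]
grip_width: 0.0
3.3833 [ 0.42149149 -0.05487477  0.20328185] [-102.2790918     4.88101306] [ 3.13809959 -0.00494989 -2.76227417] [-0.36543123 -0.17876767 -0.56697477]
```

View pics/s1.png

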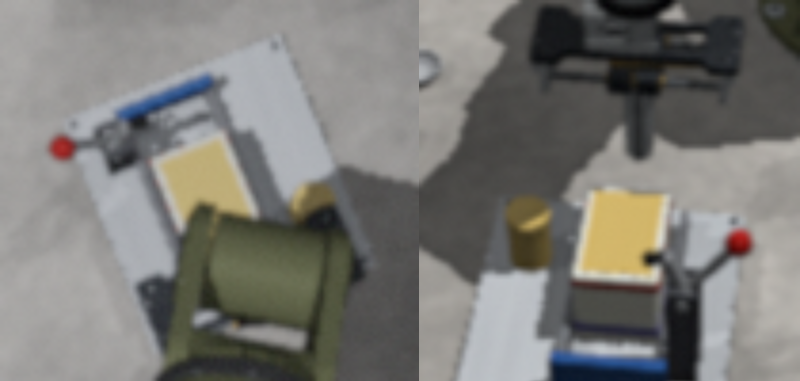

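View pics/w1.png

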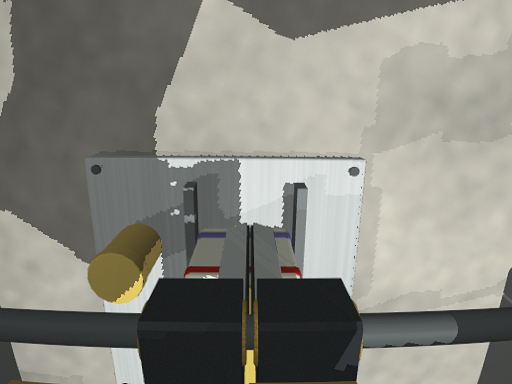

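```bash
python3 -m pendant '[[0,-0.04,0.1,0,0,0,1],[0,0,0.15,0,0,0,1],[0,0,0.15,0,0,0,1],[0,0,0.12,0,0,0,1],[0,0,0,0,0,0,1],[0,0,0,0,0,0,1]]'
python3 - <<'E'
from h import *
from station import ctrl,imaging
o=ctrl.get_obs();print(o['time_s'],o['ee_pos'],loc(o['ee_pos']),o['eef_rot'],o['force'])
E
```

```text
time_s: 4.03
ee_pos: [0.4254, -0.0603, 0.1454]
eef_rot: [-3.141, 0.001, -2.761]
force: [0.2, -0.3, -0.5]
grip_width: 0.0003
4.0333 [ 0.42538445 -0.06033401  0.14542573] [-100.64647551   -1.62229949] [-3.14108593e+00  7.27504704e-04 -2.76062695e+00] [ 0.24605961 -0.2539086  -0.53740799]
```

```bash
python3 -m pendant '[[-0.04,0.01,0.06,0,0,0,1],[-0.05,0,0,0,0,0,1],[-0.05,0,0,0,0,0,1],[-0.05,0,0,0,0,0,1],[-0.04,0,0,0,0,0,1],[-0.04,0,0,0,0,0,1],[-0.04,0,0,0,0,0,1],[-0.04,0,0,0,0,0,1],[-0.04,0,0,0,0,0,1],[-0.04,0,0,0,0,0,1]]';python3 -m pendant '[[-0.03,0,0,0,0,0,1],[-0.03,0,0,0,0,0,1],[-0.03,0,0,0,0,0,1],[-0.02,0,0,0,0,0,1],[0,0,0,0,0,0,1],[0,0,0,0,0,0,1]]'
python3 - <<'E'
from h import *
from station import ctrl,imaging
o=ctrl.get_obs();print(o['time_s'],o['ee_pos'],loc(o['ee_pos']),o['eef_rot'],o['force'])
c=imaging.camera("scene")["image"][:,:,::-1]; cv2.imwrite("pics/s2.png",cv2.resize(c[120:240,185:305],None,fx=5,fy=5,interpolation=cv2.INTER_CUBIC))
E
```

```text
time_s: 4.87
ee_pos: [0.4728, -0.0399, 0.1371]
eef_rot: [3.142, -0.0, -2.76]
force: [-2.7, -1.2, 2.7]
grip_width: 0.0004
time_s: 5.37
ee_pos: [0.4847, -0.0351, 0.137]
eef_rot: [-3.142, 0.0, -2.76]
force: [-0.3, -0.2, 1.2]
grip_width: 0.0003
5.3667 [ 0.48472902 -0.03506921  0.13698529] [-36.17483398   0.24719267] [-3.14155913e+00  2.46108468e-04 -2.76010921e+00] [-0.33027214 -0.15832723  1.24364471]
```

View pics/s2.png

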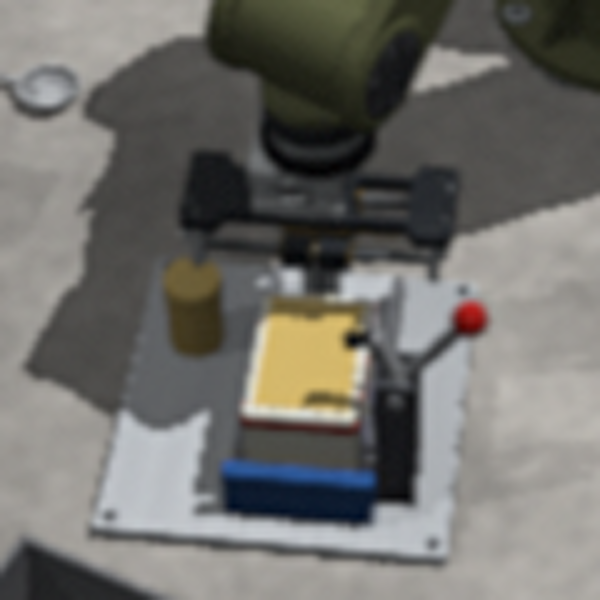

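The picture shows the tin pushed most of the way, with a small gap left in front of the blue stop. I'll push on slowly and watch the force.

```bash
python3 -m pendant '[[-0.02,0,0,0,0,0,1],[-0.02,0,0,0,0,0,1],[-0.01,0,0,0,0,0,1],[0,0,0,0,0,0,1]]';python3 -m pendant '[[-0.01,0,0,0,0,0,1],[-0.01,0,0,0,0,0,1],[0,0,0,0,0,0,1]]'
```

```text
time_s: 5.75
ee_pos: [0.4904, -0.0328, 0.137]
eef_rot: [-3.142, 0.0, -2.76]
force: [0.0, -0.5, 0.7]
grip_width: 0.0002
time_s: 6.0
ee_pos: [0.4915, -0.0322, 0.137]
eef_rot: [3.141, -0.003, -2.76]
force: [-13.8, -3.8, 10.4]
grip_width: 0.0006
```

```bash
python3 -m pendant '[[-0.008,0,0,0,0,0,1],[0,0,0,0,0,0,1],[0,0,0,0,0,0,1]]'
python3 - <<'E'
from h import *
from station import ctrl,imaging
o=ctrl.get_obs();print(o['time_s'],o['ee_pos'],loc(o['ee_pos']),o['eef_rot'],o['force'])
c=imaging.camera("scene")["image"][:,:,::-1]; cv2.imwrite("pics/s3.png",cv2.resize(c[120:240,185:305],None,fx=5,fy=5,interpolation=cv2.INTER_CUBIC))
E
```

```text
time_s: 6.25
ee_pos: [0.4916, -0.032, 0.137]
eef_rot: [3.14, -0.005, -2.76]
force: [-22.6, -5.7, 16.0]
grip_width: 0.0002
6.25 [ 0.49159408 -0.03202638  0.13703947] [-28.67282167   0.57533243] [ 3.13994221 -0.00525295 -2.76023073] [-22.60668951  -5.73574664  16.02429194]
```

View pics/s3.png

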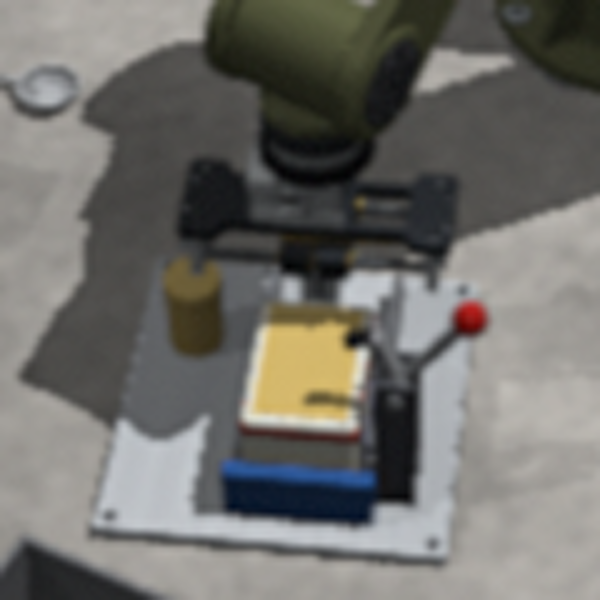

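```bash
python3 -m pendant '[[0.02,0,0,0,0,0,1],[0.05,0,0,0,0,0,1],[0.1,0,0,0,0,0,1],[0.15,0,0,0,0,0,1],[0,0,-0.2,0,0,0,1],[0,0,-0.25,0,0,0,1],[0,0,-0.25,0,0,0,1],[0,0,-0.25,0,0,0,1],[0,0,-0.25,0,0,0,1],[0,0,-0.25,0,0,0,1]]'; python3 -m pendant '[[0,0,-0.25,0,0,0,1],[0,0.25,-0.2,0,0,0,1],[0,0.25,0,0,0,0,1],[0,0.25,0,0,0,0,1],[0,0.25,0,0,0,0,1],[0,0.25,0,0,0,0,1],[0,0.15,0,0,0,0,1],[0,0,0,0,0,0,1]]'
python3 - <<'E'
from h import *
from station import ctrl,imaging
o=ctrl.get_obs();print(o['time_s'],o['ee_pos'],loc(o['ee_pos']),o['eef_rot'],o['force'])
T=imaging.camera("top");c=T["image"][:,:,::-1]; a=cv2.resize(c[140:240,210:320],None,fx=4,fy=4)
c=imaging.camera("scene")["image"][:,:,::-1]; b=cv2.resize(c[140:240,195:295],None,fx=4,fy=4)
cv2.imwrite("pics/s4.png",np.hstack([a,b])[:,:800])
E
```

```text
time_s: 7.13
ee_pos: [0.4573, -0.046, 0.3127]
eef_rot: [-3.141, 0.001, -2.76]
force: [-0.8, -1.1, 0.2]
grip_width: 0.0006
time_s: 7.8
ee_pos: [0.394, 0.1121, 0.3652]
eef_rot: [3.141, 0.001, -2.757]
force: [-0.8, -1.2, 0.5]
grip_width: 0.0006
7.8 [0.39396377 0.11209088 0.36521868] [-66.98704295 170.37958273] [ 3.14123136e+00  9.38776668e-04 -2.75738170e+00] [-0.81609998 -1.15443503  0.49763157]
```

View pics/s4.png

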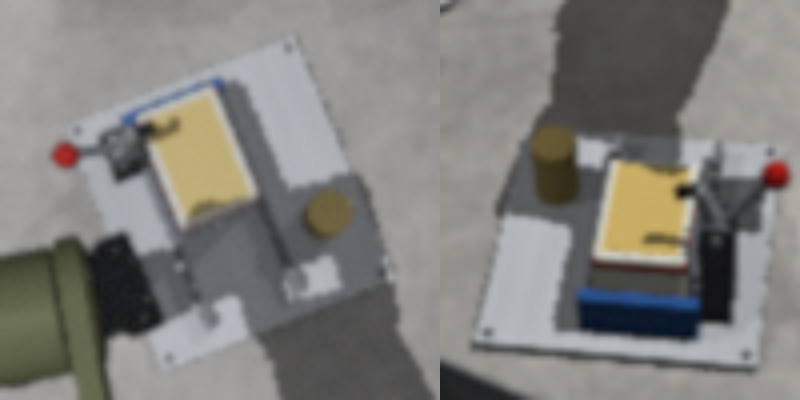

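Run:
```python
from h import *
from station import imaging
T=imaging.camera("top")
h=cv2.cvtColor(T["image"],cv2.COLOR_RGB2HSV); H,s,v=cv2.split(h)
m=((H>12)&(H<32)&(s>75)&(v>50)).astype(np.uint8); b=np.zeros_like(m); b[158:198,240:276]=m[158:198,240:276]
b=cv2.morphologyEx(b,cv2.MORPH_CLOSE,np.ones((3,3)))
cs,_=cv2.findContours(b,cv2.RETR_EXTERNAL,cv2.CHAIN_APPROX_NONE); c=max(cs,key=cv2.contourArea)
P=np.array([plane(T,p[0].astype(float),.097)[:2] for p in c],np.float32)
r=cv2.minAreaRect(P*1000);print(r,loc(np.array(r[0])/1000))
```

```text
((550.724609375, -7.5192108154296875), (93.30248260498047, 56.6251106262207), 22.272701263427734) [35.32310144  1.81751672]
```

```bash
python3 -m pendant '[[-0.2,0,0,0,0,0.02,1],[-0.25,0,0,0,0,0,1],[-0.25,0,0,0,0,0,1],[-0.25,0,0,0,0,0,1],[-0.15,0,0,0,0,0,1],[0,0,0.2,0,0,0,1],[0,0,0.2,0,0,0,1],[0,0,0.2,0,0,0,1],[0,0,0.2,0,0,0,1],[0,0,0,0,0,0,1]]'
python3 - <<'E'
from h import *
from station import ctrl,imaging
o=ctrl.get_obs();print(o['time_s'],o['ee_pos'],loc(o['ee_pos']),o['eef_rot'],o['force'])
c=imaging.camera("scene")["image"][:,:,::-1]; b=cv2.resize(c[100:230,195:325],None,fx=4.5,fy=4.5)
cv2.imwrite("pics/s5.png",b)
E
```

```text
time_s: 8.78
ee_pos: [0.5174, 0.1566, 0.2645]
eef_rot: [3.141, -0.007, -2.772]
force: [0.3, -0.4, -1.8]
grip_width: 0.0004
8.7833 [0.51738886 0.15655142 0.26447777] [ 64.15122354 166.739869  ] [ 3.1406578  -0.00701292 -2.77221907] [ 0.30695496 -0.35075443 -1.82264871]
```

View pics/s5.png

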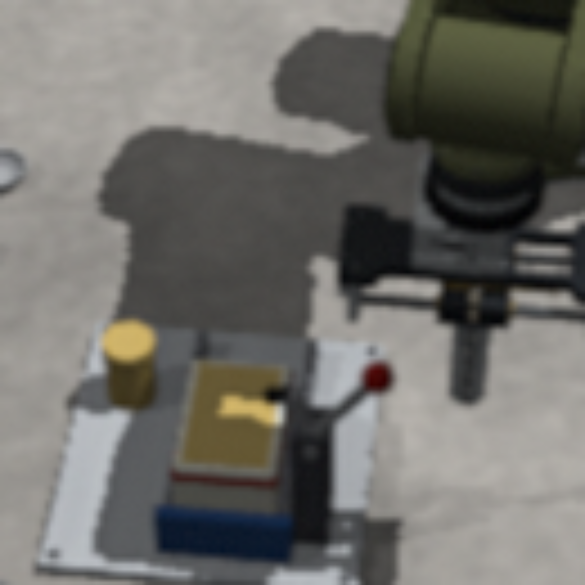

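```bash
python3 -m pendant '[[0,-0.1,0,0,0,0,1],[0,-0.1,0,0,0,0,1],[0,-0.05,0,0,0,0,1],[0,-0.05,0,0,0,0,1],[0,-0.05,0,0,0,0,1],[0,-0.05,0,0,0,0,1],[0,-0.05,0,0,0,0,1],[0,0,0,0,0,0,1]]'
python3 - <<'E'
from h import *
from station import ctrl,imaging
o=ctrl.get_obs();print(o['time_s'],o['ee_pos'],loc(o['ee_pos']),o['eef_rot'],o['force'])
c=imaging.camera("scene")["image"][:,:,::-1]; b=cv2.resize(c[100:230,195:325],None,fx=4.5,fy=4.5)
cv2.imwrite("pics/s6.png",b)
E
```

```text
time_s: 9.5
ee_pos: [0.5382, 0.1074, 0.2703]
eef_rot: [3.141, 0.003, -2.771]
force: [-0.3, 5.1, 3.1]
grip_width: 0.0005
9.5 [0.53819539 0.10740106 0.27030973] [ 65.58943811 113.38632679] [ 3.14098193e+00  2.56403050e-03 -2.77100147e+00] [-0.25515757  5.07167347  3.11615966]
```

View pics/s6.png

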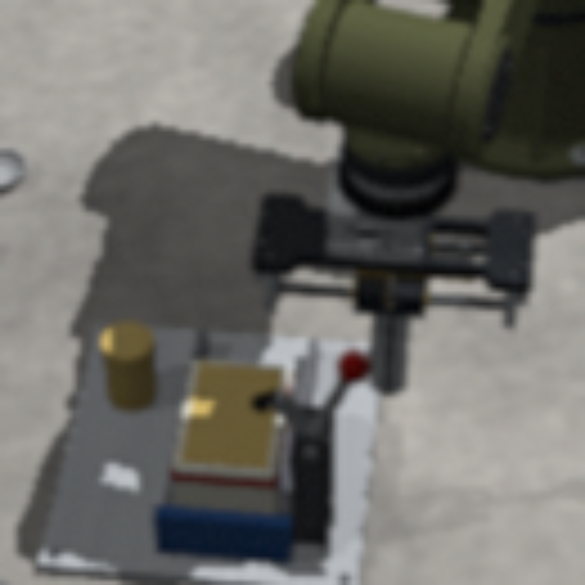

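```bash
python3 -m pendant '[[0,-0.04,0,0,0,0,1],[0,-0.04,0,0,0,0,1],[0,-0.04,0,0,0,0,1],[0,-0.04,0,0,0,0,1],[0,-0.04,0,0,0,0,1],[0,-0.04,0,0,0,0,1],[0,-0.04,0,0,0,0,1],[0,-0.04,0,0,0,0,1],[0,-0.03,0,0,0,0,1],[0,0,0,0,0,0,1]]'
python3 - <<'E'
from h import *
from station import ctrl,imaging
o=ctrl.get_obs();print(o['time_s'],o['ee_pos'],loc(o['ee_pos']),o['eef_rot'],o['force'])
c=imaging.camera("scene")["image"][:,:,::-1]; b=cv2.resize(c[100:230,195:325],None,fx=4.5,fy=4.5)
cv2.imwrite("pics/s7.png",b)
E
```

```text
time_s: 10.38
ee_pos: [0.5531, 0.0679, 0.269]
eef_rot: [-3.141, -0.0, -2.771]
force: [-0.1, -0.2, 0.3]
grip_width: 0.0001
10.3833 [0.55308129 0.06785804 0.26895107] [65.02071687 71.13804718] [-3.14146178e+00 -1.62462870e-04 -2.77137133e+00] [-0.06444125 -0.24063289  0.33118084]
```

View pics/s7.png

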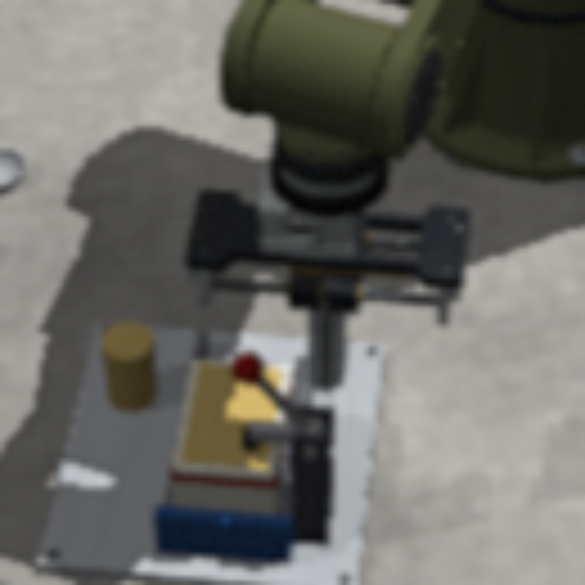

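The lever has snapped over: the red knob is above the tin at about (245,365) in the crop, and the pad is on the lid at about (255,437). Next I retreat toward +y and up, then check.

```bash
python3 -m pendant '[[0,0.1,0,0,0,0,1],[0,0.2,0,0,0,0,1],[0,0.2,-0.1,0,0,0,1],[0,0.2,-0.2,0,0,0,1],[0,0.2,-0.2,0,0,0,1],[0,0.2,-0.2,0,0,0,1],[0,0.2,0,0,0,0,1],[0,0.2,0,0,0,0,1],[0,0,0,0,0,0,1],[0,0,0,0,0,0,1]]'
python3 - <<'E'
from h import *
from station import ctrl,imaging
o=ctrl.get_obs();print(o['time_s'],o['ee_pos'],loc(o['ee_pos']),o['force'],o['joint_vel'].round(3))
T=imaging.camera("top");S=imaging.camera("scene")
def kn(c,b):
    H,s,v=cv2.split(cv2.cvtColor(c["image"],cv2.COLOR_RGB2HSV));m=((H<8)|(H>172))&(s>150)&(v>80)
    x0,y0,x1,y1=b;ys,xs=np.nonzero(m[y0:y1,x0:x1]);return xs.mean()+x0,ys.mean()+y0,len(xs)
a=kn(T,(236,160,262,185));b=kn(S,(240,172,262,190));print(a,b)
o1,d1=ray(T,a[:2]);o2,d2=ray(S,b[:2]);s=np.linalg.lstsq(np.stack([d1,-d2],1),o2-o1,rcond=None)[0]
p=o1+d1*s[0];print("knob",p,o2+d2*s[1],loc(p))
ta=cv2.resize(T["image"][140:240,210:320,::-1],None,fx=4,fy=4);sb=cv2.resize(S["image"][140:240,195:295,::-1],None,fx=4,fy=4)
cv2.imwrite("pics/s8.png",np.hstack([ta,sb])[:,:800]); cv2.imwrite("pics/s9.png",S["image"][:,:,::-1])
E
```

```text
time_s: 11.27
ee_pos: [0.4867, 0.2377, 0.353]
eef_rot: [-3.142, -0.0, -2.768]
force: [0.4, 0.8, -0.6]
grip_width: 0.0002
11.2667 [0.48674248 0.2376771  0.3530292 ] [ 65.21861367 253.45455948] [ 0.35047309  0.78972048 -0.58816581] [-0.043  0.004  0.001 -0.004  0.002 -0.015]
(np.float64(251.1875), np.float64(168.46875), 32) (np.float64(249.68965517241378), np.float64(180.55172413793105), 29)
knob [0.57257817 0.01850358 0.18520494] [0.57373532 0.01607534 0.18539691] [65.16510018 18.07233257]
```

View pics/s8.png

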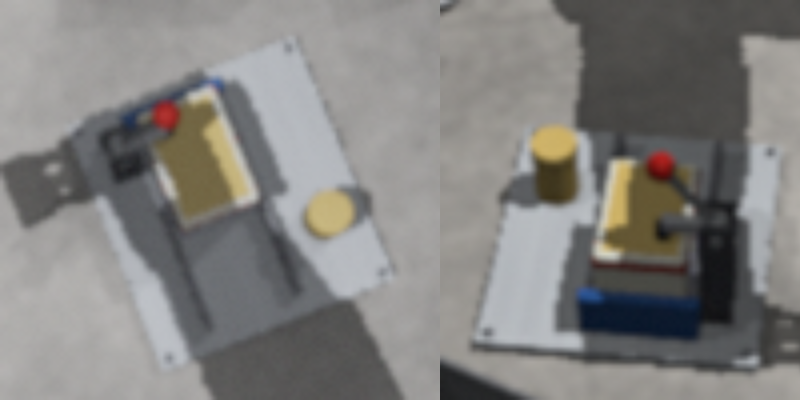

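View pics/s9.png

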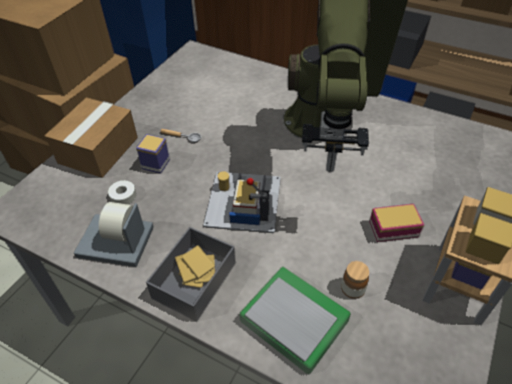

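The knob is at fixture y = 18 mm, which is the clamped position. The tin hasn't moved since it came home, the bystanders are in place, and the hand is clear.

```bash
python3 -m pendant '[[0,0,0,0,0,0,1],[0,0,0,0,0,0,1],[0,0,0,0,0,0,1]]'; python3 -c "
from station import hand_in
print(hand_in())"
```

```text
time_s: 11.62
ee_pos: [0.4878, 0.2358, 0.353]
eef_rot: [-3.142, -0.0, -2.772]
force: [0.5, 0.6, -0.4]
grip_width: 0.0006
the job is handed in; nothing more can be done
None
```

I pushed the tin home against the blue stop with closed fingertips, backed off, and then flipped the red-knobbed lever past centre. I withdrew the hand clear and handed the job in at 11.6 s of the 42 s allowed.

- **Tin home:** the push came up against something solid, with the wrist force rising to about 28 N and no further travel. The top camera, read after the push and before clamping, put the tin's origin at x ≈ 35.3 mm (35 is home). After clamping I only compared the tin by eye, and it looked unmoved.
- **Clamp:** two camera views put the knob at y ≈ 18 mm, z ≈ 185 mm, against y = 18, z = 181 mm for clamped. The 4 mm height difference also showed when the lever was open, so it looks like camera calibration error. The pictures show the pad down on the lid; I did not measure its contact pressure.
- **Bystanders and hand:** the bystanders look unmoved in the last pictures, by eye rather than by measurement. The wrist force was within noise (under 1 N) with the hand clear.

No check failed. One reading to note: the tin's sideways position came out as y ≈ 1.8 mm, which is within the guide's 3 mm play.

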